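# Close the loaded test kiln without slamming its lid

## Task

The test kiln is loaded and ready to fire: close its heavy counterweighted lid gently, so that it ends up resting fully shut on the rim and never drops or slams onto it. Touch only the steel and the handle, not the lid's soft brick, and leave the ware in the kiln and the things around it where they are.

Things in the scene. Friction and masses are not known exactly. Their poses are not given: they have to be found in the camera images.
- kiln: low bench-top test kiln, steel outside, pale firebrick inside: 250 deep (own x) x 300 wide (y), rim 130 mm up, open chamber 160 x 210 mm; grey control box on its right (-y) side, out to y -218, 115 mm tall. Origin: centre of its underside; x points from its front to its back (hinge side), y to its left, z up. Does not move.
- lid_hinge (a point): middle of the lid's hinge line, on the far top edge of the kiln, at (125, 0, 130) mm in the kiln's frame; the hinge line runs along the kiln's y
- lid (a joint): lid angle, rad: 0 = shut on the rim, grows as the front edge rises, 1.69 = fully up, leaning a little back on its stop. The lid is a slab 250 mm long from hinge line to front edge, 300 wide, 45 thick; its outer (upper) face and four edges are steel sheet, its underside brick. Shut, the underside lies in the hinge line's plane.
- counterweight: steel bar 29 mm dia., 340 mm long behind the hinge on two cranked arms, swings with the lid. It holds a raised lid up. Lid and weight balance somewhere between 0.57 and 0.95 rad (differs each time); there hinge friction of 0.18 N m holds the lid still, over about 0.08 rad either way. Above, it swings back up; below, it drops. Origin: middle of the hinge line
- lid_handle (a point): middle of the handle bar on the lid's outer face: black round bar 14 mm dia., along the kiln's y, a post at each end (88 mm clear between posts); bar centre 150 mm from the hinge line along the lid and 45 mm off the outer face, 38 mm clear beneath. Shut, it is 220 mm above the bench and carries 8 to 10 N.
- lid_edge (a point): middle of the lid's front edge on the outer steel face: 250 mm from the hinge line along the lid, 45 mm off the underside plane. Pushing the fully raised lid shut takes about 7 to 11 N, square to the outer face 200 mm from the hinge, and ever less on the way down to the balance
- lid_brick: soft pale firebrick lining of the lid's underside, 236 x 290 x 39 mm, inside the steel edges; it faces the robot while the lid is up. Origin: middle of the hinge line; its -x runs along the lid to the front edge, its z out of the outer steel face
- dish_a: small celadon dish, 72 mm wide, 34 mm tall, standing on the shelf in the chamber, well below the rim; origin under its centre
- dish_b: small dark blue dish, the same size, beside it in the chamber
- vase: jade ridged vase, 116 mm wide, 135 mm tall; a bystander, stands or lies on the bench near the kiln; origin under its centre
- bowl: coral open bowl, 120 mm wide, 60 mm tall; a bystander, stands or lies on the bench near the kiln; origin under its centre
- brush_pot: cream cup, 80 mm wide, 100 mm tall, with four brushes standing in it up to about 220 mm; a bystander, stands or lies on the bench near the kiln; origin under its centre
- ruler: steel ruler lying flat, 300 x 30 x 6 mm; a bystander, stands or lies on the bench near the kiln; origin under its centre
- glaze_jar: lilac jar with white cap, 72 mm wide, 110 mm tall; a bystander, stands or lies on the bench near the kiln; origin under its centre
- kiln_post: sand-coloured square kiln post standing upright, 40 x 40 x 100 mm; a bystander, stands or lies on the bench near the kiln; origin under its centre
- glaze_brush: flat glaze brush with wooden handle, lying on the bench; a bystander, stands or lies on the bench near the kiln; origin under its centre
- bisque_vase: cream vase, 124 mm wide, 145 mm tall, standing on the round banding wheel; a bystander; origin under its centre

How it is judged:
By the outcome, as a careful person would: the job done as asked, in the order asked, and still so for the second after the job is handed in, with the robot touching nothing.
It also fails if it takes over 64 s, if anything falls off the work surface, if the arm or the gripper's body presses on something with over 40 N, if the wrist force passes 120 N, or if a joint passes its speed limit or range.

## Robot

A 7-joint arm with a two-finger parallel gripper is mounted at the origin on the work surface. World frame = base frame: x ahead of the robot, y to its left, z up, the work surface at z = 0. Lengths are in mm, angles in rad, forces in N, time in s.
With the tool pointing down it reaches from about 350 to 900 mm from the base axis. Payload 8.1 kg.
Tool frame: the origin (TCP) lies midway between the tips of the shut fingers; the grasp point (between the pads) lies 19 mm behind it; x points along the fingers, y is the direction in which the jaws open and shut, and the axes are right-handed (so a half turn about x gives the same grasp; the last joint's range is limited). The gripper opens to 92 mm and grips with 3 to 60 N. Pads are 19 mm wide; open, the fingers measure 130 mm over their backs; the gripper's body (75 mm by 190 mm) begins 47 mm behind the grasp point.
Start: joints at [1.101, 0.434, 0.025, 1.573, -0.012, 1.134, -0.075], TCP at [224.121, -583.448, 226.742] pointing down, gripper open.
Joint ranges: [-2.62, 2.62], [-0.44, 2.09], [-1.27, 1.32], [0.08, 2.57], [-1.32, 4.46], [0.12, 2], [-2.74, 2.74]. Speed limits (rad/s): [2.22, 2.22, 3.01, 3.01, 3.14, 3.14, 3.14].

## Interface

Orientations are given as a 3x3 rotation matrix whose columns are the frame's x, y, z axes.
In Python, from cell import manip, eyes, workorder gives the robot as it stands.
- The arm moves only by the tool jog_arm, never from a script. Its argument "increments" is one flat list of numbers, 6 for each row, row after row: the shift along the tool's x, y, z in m, then the turn, a rotation vector about the tool's x, y, z in rad. In form: [tx, ty, tz, rx, ry, rz, tx, ty, tz, rx, ry, rz, ...]. A call has exactly 5 rows; each row shifts and turns the pose as measured when the row begins, along the tool's axes as they then stand; what a row does not reach is not made up. A row lasts 1/8 s, in which the tool goes at most 62.5 mm and 10.7 degrees, less where a joint would pass 70% of its speed; a pose out of reach is approached as far as the arm can. A call is refused whole if a number of a shift passes 0.0625 or a number of a turn 0.188, either way. A call with a gripper value outside its range is refused whole. "claw" is the opening, from 0 (shut) to 1 (fully open), set as the call begins (left out, the last holds). The fingers move at their own pace and stop on an object; "newtons" is the grip in N (left out, the last holds). Time passes only in rows, so rows that do not move let the fingers close, or fill a call up. It gives the time, the measured TCP pose, the force and the opening at its end, in the units of the state.
- manip.sense(): the state, without advancing time (a new reading comes with each control period).
- eyes.read_camera(name): name is "side" or "top"; returns a dict with "img" (400x640x3 uint8, red, green, blue), "mtx" (3x3 intrinsics, pixels), "R" (3x3) and "t" (3): a world point X has camera coordinates R X + t. Camera axes: x right, y down, z forward; pixel columns grow to the right and rows downward; lengths in mm; the calibration is good to about 2 mm. A picture is of the moment at which its call begins. There is no depth.
- workorder.job_done(): hands the job in, once; it reports no verdict.
The state is a dict: "t": time; "qpos": joint angles; "joint_velocities": joint speeds; "joint_efforts": joint torques, N m; "position": TCP position; "tcp_rot": TCP orientation; "force": force on the tool from outside, world axes, zero at the start; "moment": the same for the moment, N m; "finger_gap": finger opening in mm.
Only numpy, scipy, OpenCV 4.12 (cv2) and the standard library are available. Lean on these libraries where they do the work, as an engineer would, in place of code of your own. Each camera call takes 0.05 s, during which the arm holds its last target.

## Working session

There is one attempt and no reset: what is moved stays moved. The work goes in short steps, Python scripts to look and compute and a tool call to move; the robot and the scene stay as the last step left them, time stands still between calls to the robot, and variables do not carry over. Pictures are saved under pics/ and viewed, and the job is handed in when it is done.

Besides the shell and the picture viewer there is one more tool, called by a JSON object that holds its "op" and its "data", one argument or row to a line. jog_arm: Moves the arm, as the interface text tells. Its arguments: {"type":"object","properties":{"increments":{"type":"array","items":{"type":"number"}},"claw":{"type":"number"},"newtons":{"type":"number"}},"required":["increments"]}

```bash
ls; mkdir -p pics; python3 - <<'E'
from cell import manip, eyes, workorder
import cv2
s=manip.sense()
print(s)
for n in ("side","top"):
    c=eyes.read_camera(n); cv2.imwrite(f"pics/{n}0.png",c["img"][:,:,::-1]); print(n,c["mtx"],c["R"],c["t"])
    print("campos",-c["R"].T@c["t"])
E
```

```text
pics
{'t': 0.0, 'qpos': array([ 1.1013723 ,  0.43523938,  0.02493356,  1.57410712, -0.01161413,
        1.13397913, -0.07509996]), 'joint_velocities': array([ 0.00067862,  0.00115707,  0.00061616,  0.00024681,  0.0006263 ,
       -0.0009417 ,  0.00118356]), 'joint_efforts': array([-1.39261294e-03, -6.67848945e+01,  9.84028950e-01, -3.14458537e+01,
       -6.06968324e-02,  4.28771158e-02,  1.82161334e-04]), 'position': array([ 223.94567054, -582.95048124,  225.93044109]), 'tcp_rot': array([[-6.75612786e-04,  3.58614590e-01, -9.33485468e-01],
       [ 1.43736560e-03, -9.33484369e-01, -3.58615208e-01],
       [-9.99998739e-01, -1.58404492e-03,  1.15213699e-04]]), 'force': array([ 0.39840461, -1.10637681,  0.09754503]), 'moment': array([-0.00055145,  0.00818895,  0.00230998]), 'finger_gap': 91.80039088451427}
side [[399.25605624   0.         322.73553752]
 [  0.         399.25605624 189.52815758]
 [  0.           0.           1.        ]] [[-0.69372122 -0.71997284  0.01974796]
 [-0.49988913  0.46156098 -0.73285218]
 [ 0.51851877 -0.5182669  -0.68010125]] [ 309.33040948  396.00390616 1264.96989857]
campos [-243.36352097  695.52156511 1144.41128504]
top [[418.64697149   0.         317.27275025]
 [  0.         418.64697149 196.66433471]
 [  0.           0.           1.        ]] [[ 1.15258810e-02 -9.99933258e-01  7.96261268e-04]
 [-9.75827589e-01 -1.14218135e-02 -2.18243119e-01]
 [ 2.18237648e-01  1.73843050e-03 -9.75894106e-01]] [ -41.72285549  536.68533377 1464.55576911]
campos [ 204.57204185  -38.13617945 1546.41244709]
```

View pics/side0.png

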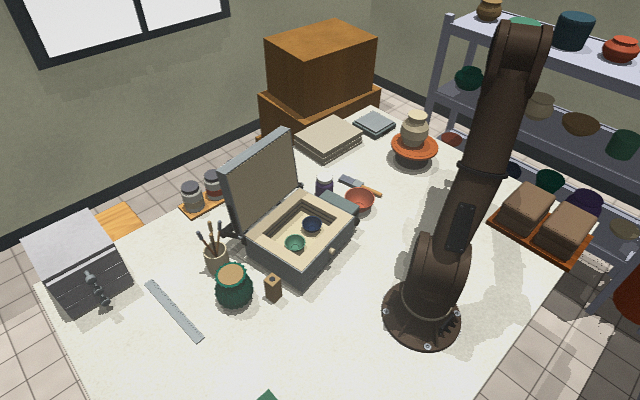

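View pics/top0.png

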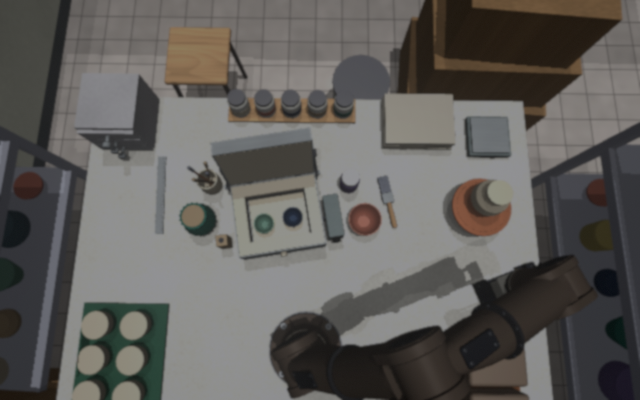

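The lid stands fully raised in both views. In side the kiln body is around (300,235) with the lid at (260,180). In top the rim's front edge runs from about (240,255) to (325,245). I'll enlarge both to read the corners.

```bash
python3 - <<'E'
import cv2
a=cv2.imread("pics/side0.png")[110:310,180:420]; cv2.imwrite("pics/side0z.png",cv2.resize(a,None,fx=3.3,fy=3,interpolation=cv2.INTER_CUBIC)[:600,:800])
a=cv2.imread("pics/top0.png")[110:270,170:410]; cv2.imwrite("pics/top0z.png",cv2.resize(a,(792,528),interpolation=cv2.INTER_CUBIC))
E
```

```text
(no output)
```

View pics/side0z.png

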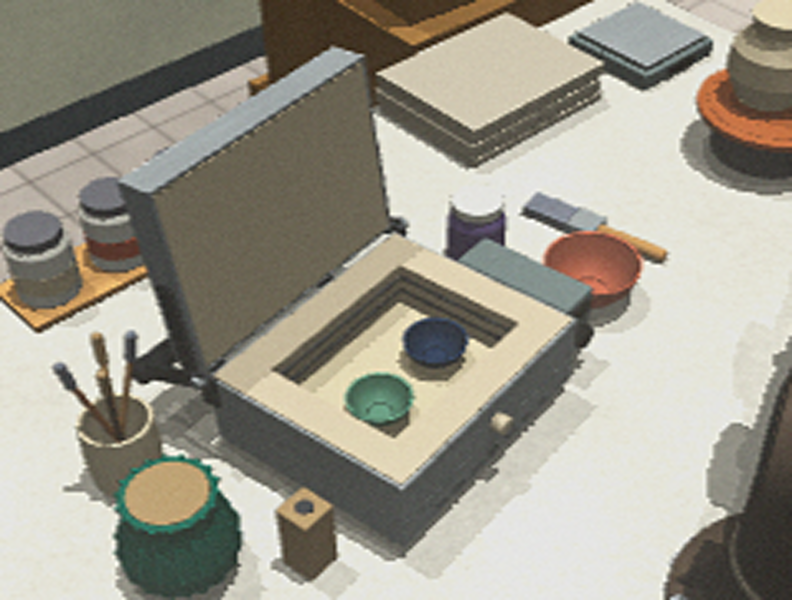

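View pics/top0z.png

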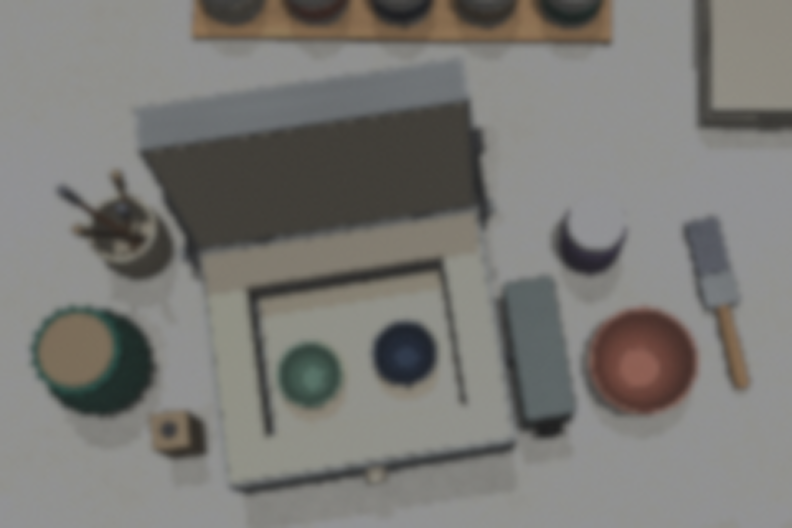

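```bash
cat > h.py <<'E'
import numpy as np
from cell import manip, eyes, workorder
def ray(c,u,v):
    d=c["R"].T@np.linalg.inv(c["mtx"])@np.array([u,v,1.]); return -c["R"].T@c["t"],d
def onz(c,u,v,z):
    o,d=ray(c,u,v); return o+d*(z-o[2])/d[2]
def tri(c1,p1,c2,p2):
    o1,d1=ray(c1,*p1);o2,d2=ray(c2,*p2)
    d1/=np.linalg.norm(d1);d2/=np.linalg.norm(d2)
    s=np.linalg.lstsq(np.c_[d1,-d2],o2-o1,rcond=None)[0]
    a=o1+s[0]*d1;b=o2+s[1]*d2
    return (a+b)/2,np.linalg.norm(a-b)
def proj(c,X):
    p=c["mtx"]@(c["R"]@np.asarray(X,float)+c["t"]); return p[:2]/p[2]
E
python3 - <<'E'
from h import *
np.set_printoptions(precision=1,suppress=True)
S=eyes.read_camera("side");T=eyes.read_camera("top")
sz=lambda u,v:(180+u/3.3,110+v/3); tz=lambda u,v:(170+u/3.3,110+v/3.3)
P={'FL':((405,488),(235,487)),'FR':((575,320),(512,443)),'BL':((213,380),(203,250)),
'LidinL':((148,195),(140,152)),'LidinR':((365,68),(468,100)),'LidoutL':((122,178),(135,110)),'LidoutR':((335,48),(463,60))}
for k,(a,b) in P.items():
    print(k,*tri(S,sz(*a),T,tz(*b)),onz(S,*sz(*a),130),onz(T,*tz(*b),130))
# bystanders approx
for n,(u,v),z in [('vase top',(75,350),135),('bowl',(643,360),60),('jar cap',(595,205),110),('post',(175,430),100),('pot',(120,220),100),('brush tip',(65,190),215),('brush2',(118,175),215)]:
    print(n,onz(T,*tz(u,v),z))
print('wheel vase',onz(T,493,195,170))
E
```

```text
FL [309.9 219.7 117.2] 0.40273086445201445 [303.2 225.8 130. ] [308.8 217.3 130. ]
FR [357.2 -64.2 126.7] 0.023104487858063433 [355.2 -61.7 130. ] [356.8 -64.1 130. ]
BL [558.  265.  112.2] 7.846883590687641 [540.5 270.6 130. ] [556.8 263.8 130. ]
LidinL [586.6 274.  370.9] 1.0194011669457979 [845.8 143.  130. ] [664.4 337.5 130. ]
LidinR [640.2 -19.9 357.8] 7.541500719038839 [ 890.9 -228.8  130. ] [727.5 -13.7 130. ]
LidoutL [623.4 278.9 373.6] 2.96119233149416 [895.2 146.4 130. ] [711.8 346.1 130. ]
LidoutR [676.5 -13.6 368.8] 2.622047990516673 [ 957.9 -232.5  130. ] [773.5  -7.6 130. ]
vase top [447.3 389.3 135. ]
bowl [ 456.4 -207.5   60. ]
jar cap [ 616.8 -152.2  110. ]
post [369.5 288.6 100. ]
pot [596.7 362.1 100. ]
brush tip [596.  387.5 215. ]
brush2 [612.3 335.5 215. ]
wheel vase [ 525.1 -628.3  170. ]
```

```bash
python3 - <<'E'
from h import *
import cv2
np.set_printoptions(precision=1,suppress=True)
S=eyes.read_camera("side");T=eyes.read_camera("top")
sz=lambda u,v:(180+u/3.3,110+v/3); tz=lambda u,v:(170+u/3.3,110+v/3.3)
K=[(-125,150),(-125,-150),(125,150),(80,105),(80,-105),(-80,-105),(-80,105)]
s=[(405,488),(575,320),(213,380),(275,375),(402,268),(518,325),(390,437)]
t=[(235,487),(512,443),(203,250),(250,293),(440,262),(465,403),(270,433)]
def fit(A,B):
    A=np.array(A,float);B=np.array(B);a=A.mean(0);b=B.mean(0)
    h=(A-a).T@(B-b); th=np.arctan2(h[0,1]-h[1,0],h[0,0]+h[1,1])
    R=np.array([[np.cos(th),-np.sin(th)],[np.sin(th),np.cos(th)]])
    c=b-R@a; return th,c,B-(A@R.T+c)
for nm,C,f,p in (('side',S,sz,s),('top',T,tz,t)):
    B=[onz(C,*f(*q),130)[:2] for q in p]
    th,c,r=fit(K,B); print(nm,th.round(4),c); print(r)
    R=np.array([[np.cos(th),-np.sin(th)],[np.sin(th),np.cos(th)]]); print('hinge',c+R@[125,0])
a=cv2.imread("pics/side0.png")[130:260,200:310]; cv2.imwrite("pics/side0h.png",cv2.resize(a,None,fx=4.6,fy=4.6,interpolation=cv2.INTER_CUBIC))
E
```

```text
side 0.18 [449.8 103.8]
[[ 3.2 -3.2]
 [ 1.5  4.5]
 [-5.5 -3.2]
 [-5.6 -0.4]
 [-3.4 -0.1]
 [ 0.8  2. ]
 [ 8.9  0.4]]
hinge [572.8 126.2]
top 0.1679 [455.7  97.7]
[[ 1.4 -7.4]
 [-0.7  6.9]
 [ 2.9 -2.7]
 [-6.1 -2.7]
 [-5.4  5.6]
 [ 3.1  3.8]
 [ 4.9 -3.6]]
hinge [578.9 118.6]
```

View pics/side0h.png

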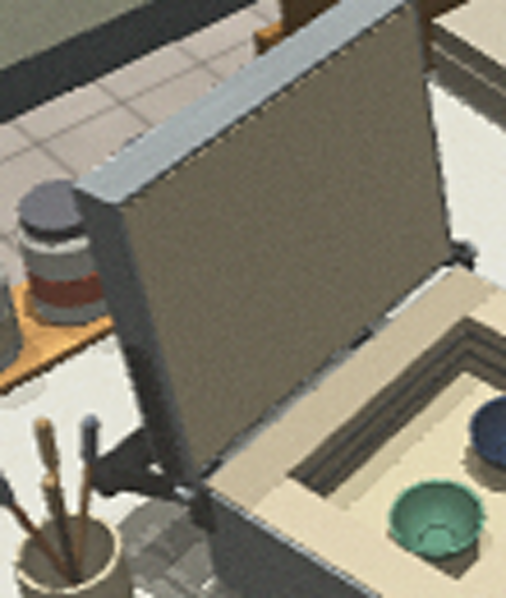

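```bash
cat >> h.py <<'E'
YAW=0.174; H=np.array([576,122,130.]); ex=np.array([np.cos(YAW),np.sin(YAW),0]); ey=np.array([-np.sin(YAW),np.cos(YAW),0])
ez=np.array([0,0,1.])
def k2w(x,y,z): return H+x*ex+y*ey+z*ez   # hinge frame
def w2k(P): d=np.asarray(P)-H; return np.array([d@ex,d@ey,d[2]])
def ony(c,u,v,y):
    o,d=ray(c,u,v); s=(y-(o-H)@ey)/(d@ey); return w2k(o+s*d)
def lidpt(th,s,n,y=0):
    return k2w(-s*np.cos(th)+n*np.sin(th),y,s*np.sin(th)+n*np.cos(th))
E
python3 - <<'E'
from h import *
np.set_printoptions(precision=1,suppress=True)
S=eyes.read_camera("side");T=eyes.read_camera("top")
print('weight L side',ony(S,200+100/4.6,130+480/4.6,170))
print('weight R top',ony(T,170+484/3.3,110+140/3.3,-170),ony(T,170+487/3.3,110+210/3.3,-170))
print('hinge L side',ony(S,200+205/4.6,130+485/4.6,150))
for n in (0,45):
  for y in (150,-150):
    P=lidpt(1.69,250,n,y); print(n,y,P,'side',(proj(S,P)-[180,110])*[3.3,3],'top',(proj(T,P)-[170,110])*3.3)
print('TCP start',[lidpt(1.69,215,45)+25*ex])
E
```

```text
weight L side [ 88.2 170.  -40.4]
weight R top [  80.  -170.    -5.9] [  58.1 -170.  -207.5]
hinge L side [ -7.4 150.    2.5]
0 150 [579.3 274.9 378.2] side [151.2 193.5] top [136.1 156.8]
0 -150 [631.2 -20.6 378.2] side [367.  55.] top [470.8 104.9]
45 150 [623.3 282.6 372.9] side [117.1 179.7] top [132.2 111.6]
45 -150 [675.3 -12.9 372.9] side [333.8  45.3] top [463.   60.7]
TCP start [array([669.8, 138.5, 338.1])]
```

{"op": "jog_arm", "data": {
  "increments": [-0.05,0,-0.03,0,0,0,-0.05,0,-0.03,0,0,0,-0.05,0,-0.035,0,0,0,-0.05,0,-0.035,0,0,0,-0.05,0,-0.035,0,0,0],
  "claw": 0,
  "newtons": 20
}}

```text
t: 1.02
position: [377.5, -523.5, 479.0]
tcp_rot: [[-0.006, 0.351, -0.936], [0.006, -0.936, -0.351], [-1.0, -0.008, 0.003]]
force: [0.9, -0.8, 0.0]
finger_gap: 46.2
```

{"op": "jog_arm", "data": {
  "increments": [0,-0.03,-0.05,0,0,0,0,-0.03,-0.05,0,0,0,0,-0.03,-0.05,0,0,0,0,-0.03,-0.05,0,0,0,0,-0.03,-0.05,0,0,0]
}}

```text
t: 1.65
position: [564.4, -292.2, 483.8]
tcp_rot: [[0.0, 0.346, -0.938], [-0.001, -0.938, -0.346], [-1.0, 0.001, -0.0]]
force: [0.9, -0.4, -0.4]
finger_gap: 0.8
```

```bash
python3 -c "
from h import *
s=manip.sense();print(s['qpos'].round(3),s['position'],s['force'])"
```

```text
[ 0.437  0.39  -0.076  1.024  0.03   1.727 -0.846] [ 564.44966775 -292.20203769  483.75566176] [ 0.94185659 -0.38312116 -0.40554733]
```

{"op": "jog_arm", "data": {
  "increments": [0,-0.043,-0.042,0,0,0,0,-0.043,-0.042,0,0,0,0,-0.043,-0.042,0,0,0,0,-0.043,-0.042,0,0,0,0,-0.043,-0.042,0,0,0]
}}

```text
t: 2.28
position: [690.5, -9.5, 483.0]
tcp_rot: [[0.0, 0.345, -0.939], [-0.001, -0.939, -0.345], [-1.0, 0.001, 0.0]]
force: [1.8, -0.1, 0.3]
finger_gap: 0.8
```

```bash
python3 -c "
from h import *
s=manip.sense();print(s['qpos'].round(3),s['position'],s['force'])"
```

```text
[-1.000e-03  5.140e-01 -1.380e-01  8.320e-01  7.100e-02  1.799e+00
 -1.324e+00] [690.49035987  -9.46556617 482.98331593] [ 1.83387112 -0.09951521  0.32636879]
```

{"op": "jog_arm", "data": {
  "increments": [0,-0.029,-0.009,0.036,0,0,0.01,-0.029,-0.008,0.036,0,0,0.01,-0.029,-0.007,0.036,0,0,0.01,-0.029,-0.006,0.036,0,0,0.01,-0.029,-0.005,0.036,0,0]
}}

```text
t: 2.9
position: [684.7, 148.9, 439.7]
tcp_rot: [[-0.002, 0.171, -0.985], [-0.0, -0.985, -0.171], [-1.0, -0.0, 0.002]]
force: [0.9, 0.4, -0.7]
finger_gap: 0.7
```

```bash
python3 -c "
from h import *
import cv2
s=manip.sense();print(s['qpos'].round(3),s['position'],w2k(s['position']),s['force'])
for n in ('side','top'):
    c=eyes.read_camera(n)['img'][:,:,::-1]; cv2.imwrite('pics/%s1.png'%n,c)
print(manip.sense()['force'])
"
```

```text
[-0.226  0.521 -0.132  0.923  0.066  1.703 -1.731] [684.6857332  148.94492909 439.72792414] [111.70939113   7.72202941 309.72792414] [ 0.87318043  0.42621838 -0.72779364]
[ 0.02277777 -0.00220235  0.31486588]
```

View pics/side1.png

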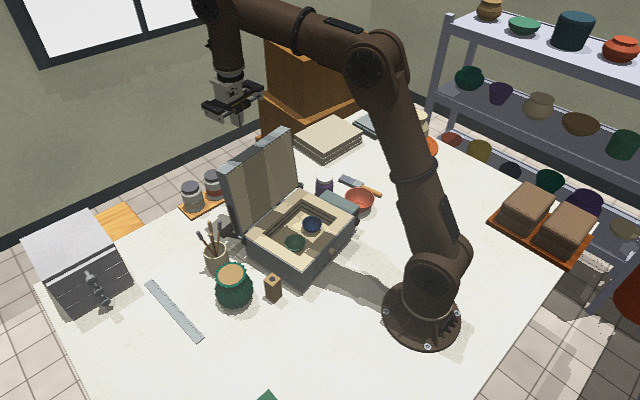

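In side the shut gripper is at about (237,100), above and behind the raised lid, with the forearm well clear. Next it goes down behind the outer face.

{"op": "jog_arm", "data": {
  "increments": [0.03,0,0,0,0,0,0.03,0,0,0,0,0,0.03,0,0,0,0,0,0.01,0.004,0,0,0,0,0,0.004,0.01,0,0,0]
}}

```text
t: 3.62
position: [675.9, 139.8, 337.2]
tcp_rot: [[-0.002, 0.177, -0.984], [0.0, -0.984, -0.177], [-1.0, -0.001, 0.002]]
force: [0.2, 1.1, 0.2]
finger_gap: 0.9
```

```bash
cat > st.py <<'E'
from h import *
import cv2,sys
np.set_printoptions(precision=3,suppress=True)
n=int(sys.argv[1]) if len(sys.argv)>1 else 2
F=[]
s=manip.sense();F.append(s['force'])
for i in range(n):
    c=eyes.read_camera('side'); F.append(manip.sense()['force'])
s=manip.sense()
k=w2k(s['position']); print('t',round(s['t'],2),'q',s['qpos'],'k',k.round(1))
F=np.array(F); print('F_kx,ky,z',[ (f@ex).round(2) for f in F],[ (f@ez).round(2) for f in F],'mom',s['moment'])
if len(sys.argv)>2: cv2.imwrite('pics/%s.png'%sys.argv[2],cv2.resize(c['img'][60:310,170:420,::-1],None,fx=2.4,fy=2.4,interpolation=cv2.INTER_CUBIC))
E
python3 st.py 3
```

```text
t 3.77 q [-0.195  0.5   -0.149  1.195  0.071  1.451 -1.728] k [101.6   0.6 209.3]
F_kx,ky,z [np.float64(0.39), np.float64(-0.24), np.float64(0.02), np.float64(-0.72)] [np.float64(0.19), np.float64(0.55), np.float64(0.92), np.float64(0.89)] mom [0.048 0.033 0.019]
```

{"op": "jog_arm", "data": {
  "increments": [0,0,0.008,0,0,0,0,0,0.008,0,0,0,0,0,0.008,0,0,0,0,0,0.008,0,0,0,0,0,0.008,0,0,0]
}}

```text
t: 4.4
position: [641.8, 134.5, 346.6]
tcp_rot: [[0.024, 0.177, -0.984], [0.007, -0.984, -0.177], [-1.0, -0.002, -0.024]]
force: [6.7, 1.4, 1.8]
finger_gap: 0.4
```

```bash
python3 st.py 2 p2
```

```text
t 4.5 q [-0.186  0.417 -0.159  1.308  0.067  1.398 -1.735] k [ 66.3   0.9 216.7]
F_kx,ky,z [np.float64(6.85), np.float64(5.11), np.float64(6.9)] [np.float64(1.76), np.float64(0.87), np.float64(4.02)] mom [ 0.14  -1.156 -0.047]
```

View pics/p2.png

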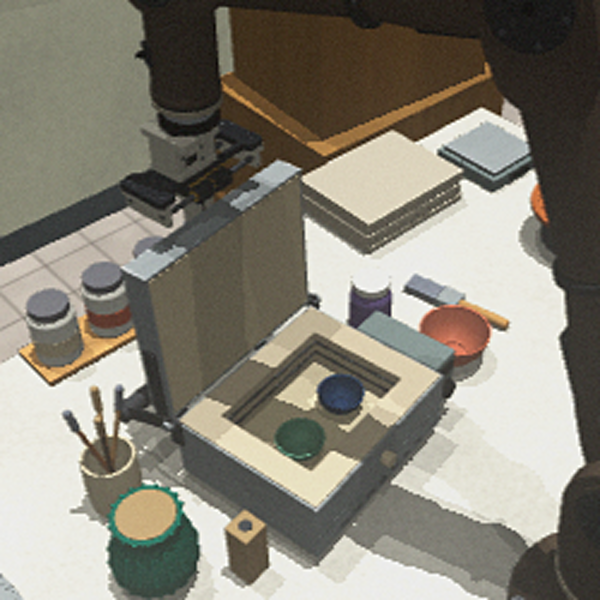

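{"op": "jog_arm", "data": {
  "increments": [0.003,0,0.01,0,-0.02,0,0.003,0,0.01,0,-0.02,0,0.003,0,0.01,0,-0.02,0,0.002,0,0.01,0,-0.02,0,0.002,0,0.01,0,-0.02,0]
}}

```text
t: 5.12
position: [602.0, 127.8, 345.5]
tcp_rot: [[-0.042, 0.176, -0.984], [-0.003, -0.984, -0.176], [-0.999, -0.005, 0.042]]
force: [7.8, 1.1, 7.0]
finger_gap: 0.4
```

```bash
python3 st.py 2 p3
```

```text
t 5.22 q [-0.182  0.39  -0.164  1.354  0.051  1.445 -1.737] k [ 25.9   1.2 215.3]
F_kx,ky,z [np.float64(7.9), np.float64(4.55), np.float64(4.42)] [np.float64(7.04), np.float64(4.63), np.float64(5.77)] mom [ 0.117 -1.207  0.019]
```

{"op": "jog_arm", "data": {
  "increments": [0.001,0,0.01,0,-0.02,0,0.001,0,0.01,0,-0.02,0,0.002,0,0.01,0,-0.02,0,0.002,0,0.01,0,-0.02,0,0.002,0,0.01,0,-0.02,0]
}}

```text
t: 5.85
position: [555.8, 119.8, 343.9]
tcp_rot: [[-0.128, 0.176, -0.976], [-0.018, -0.984, -0.175], [-0.992, -0.005, 0.129]]
force: [5.1, 0.3, -1.9]
finger_gap: 0.5
```

```bash
cat >> st.py <<'E'
R=s['tcp_rot']; tx=np.array([R[:,0]@ex,R[:,0]@ez]); fr=k[[0,2]]-10*np.array([-tx[1],tx[0]])*1.0
r2=fr@fr; ss=np.sqrt(r2-45**2); th=np.arctan2(fr[1],-fr[0])-np.arctan2(45,ss)
Fm=F.mean(0); nn=np.array([np.sin(th),np.cos(th)])
print('theta',th.round(3),'s',ss.round(1),'normalF',(nn@[Fm@ex,Fm@ez]).round(2),'tilt',tx)
E
python3 st.py 3 p4
```

```text
t 6.0 q [-0.178  0.366 -0.169  1.4    0.035  1.509 -1.738] k [-20.5   1.3 214. ]
F_kx,ky,z [np.float64(5.06), np.float64(3.29), np.float64(3.59), np.float64(2.89)] [np.float64(-1.92), np.float64(-0.12), np.float64(-0.83), np.float64(-0.8)] mom [ 0.132 -0.937 -0.023]
theta 1.222 s 212.7 normalF 3.17 tilt [-0.13  -0.992]
```

{"op": "jog_arm", "data": {
  "increments": [0.003,0,0.01,0,-0.03,0,0.0035,0,0.01,0,-0.03,0,0.004,0,0.01,0,-0.03,0,0.004,0,0.01,0,-0.03,0,0.001,0,0.003,0,0,0]
}}

```text
t: 6.62
position: [512.0, 112.3, 336.6]
tcp_rot: [[-0.243, 0.176, -0.954], [-0.038, -0.984, -0.172], [-0.969, -0.005, 0.246]]
force: [3.4, 1.1, -0.4]
finger_gap: 0.6
```

```bash
python3 st.py 4 p5
```

```text
t 6.83 q [-0.176  0.369 -0.172  1.431  0.016  1.59  -1.739] k [-64.5   1.5 207.2]
F_kx,ky,z [np.float64(3.55), np.float64(2.34), np.float64(1.95), np.float64(1.32), np.float64(1.96)] [np.float64(-0.38), np.float64(-0.32), np.float64(0.64), np.float64(-1.11), np.float64(1.37)] mom [ 0.181 -0.636  0.012]
theta 1.027 s 217.7 normalF 1.92 tilt [-0.245 -0.97 ]
```

View pics/p5.png

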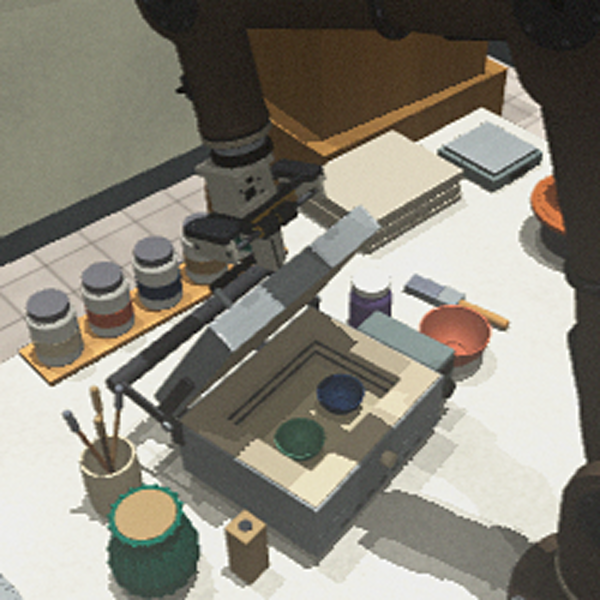

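Lid part closed with the fingers behind it. The front steel strip runs from about (218,345) to (378,228) in the zoom. I'll check the lid angle from these points.

```bash
cat > ang.py <<'E'
from h import *
S=eyes.read_camera('side')
for th in (1.1,1.03,.96,.9,.8,.7):
    print(th,[((proj(S,lidpt(th,250,n,y))-[170,60])*2.4).round(0).tolist() for n,y in((0,150),(45,150),(0,-150),(45,-150))])
E
python3 ang.py
```

```text
1.1 [[223.0, 340.0], [196.0, 313.0], [373.0, 216.0], [350.0, 193.0]]
1.03 [[234.0, 350.0], [207.0, 322.0], [382.0, 225.0], [359.0, 201.0]]
0.96 [[244.0, 362.0], [218.0, 332.0], [391.0, 235.0], [369.0, 210.0]]
0.9 [[252.0, 371.0], [228.0, 342.0], [398.0, 244.0], [377.0, 218.0]]
0.8 [[265.0, 388.0], [242.0, 357.0], [408.0, 258.0], [390.0, 231.0]]
0.7 [[277.0, 405.0], [256.0, 374.0], [418.0, 273.0], [402.0, 246.0]]
```

{"op": "jog_arm", "data": {
  "increments": [0.003,0,0.006,0,-0.02,0,0.003,0,0.006,0,-0.02,0,0.003,0,0.006,0,-0.02,0,0,0,0,0,0,0,0,0,0,0,0,0]
}}

```text
t: 7.5
position: [491.2, 108.6, 333.0]
tcp_rot: [[-0.303, 0.176, -0.937], [-0.049, -0.984, -0.169], [-0.952, -0.005, 0.307]]
force: [1.7, -0.0, 0.4]
finger_gap: 0.8
```

```bash
python3 st.py 6 p6
```

```text
t 7.8 q [-0.175  0.377 -0.173  1.445  0.007  1.632 -1.739] k [-85.7   1.5 203.1]
F_kx,ky,z [np.float64(1.71), np.float64(0.95), np.float64(1.3), np.float64(1.94), np.float64(1.17), np.float64(1.18), np.float64(1.58)] [np.float64(0.45), np.float64(1.09), np.float64(0.52), np.float64(1.24), np.float64(-0.22), np.float64(-0.69), np.float64(0.59)] mom [ 0.151 -0.612 -0.071]
theta 0.939 s 222.5 normalF 1.39 tilt [-0.307 -0.952]
```

{"op": "jog_arm", "data": {
  "increments": [0,0,-0.01,0,0,0,0,0,-0.01,0,0,0,0,0,-0.01,0,0,0,0,0,0,0,0,0,0,0,0,0,0,0]
}}

```text
t: 8.43
position: [522.4, 114.2, 323.4]
tcp_rot: [[-0.302, 0.176, -0.937], [-0.049, -0.984, -0.169], [-0.952, -0.005, 0.306]]
force: [1.1, -0.4, 3.0]
finger_gap: 0.3
```

```bash
python3 st.py 5 p7
```

```text
t 8.68 q [-0.18   0.435 -0.166  1.379  0.014  1.639 -1.737] k [-54.4   1.6 193.6]
F_kx,ky,z [np.float64(1.06), np.float64(1.19), np.float64(2.41), np.float64(2.48), np.float64(2.93), np.float64(3.21)] [np.float64(2.97), np.float64(2.19), np.float64(1.45), np.float64(1.58), np.float64(1.17), np.float64(1.21)] mom [ 0.084 -0.862  0.017]
theta 1.037 s 201.8 normalF 2.8 tilt [-0.305 -0.952]
```

View pics/p7.png

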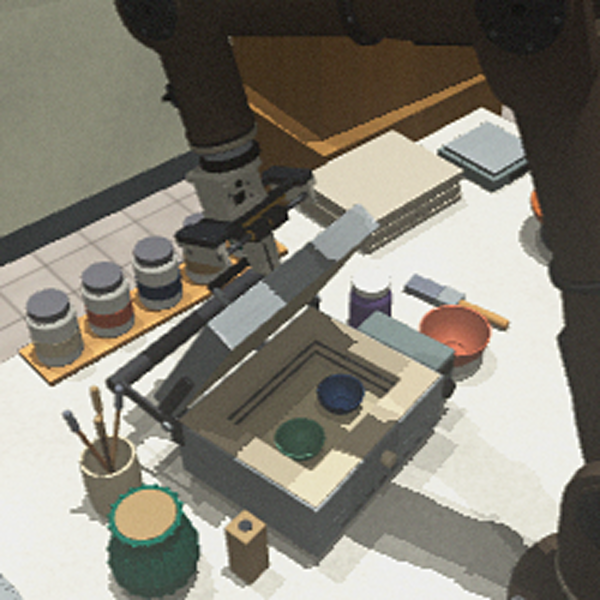

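View pics/p6.png

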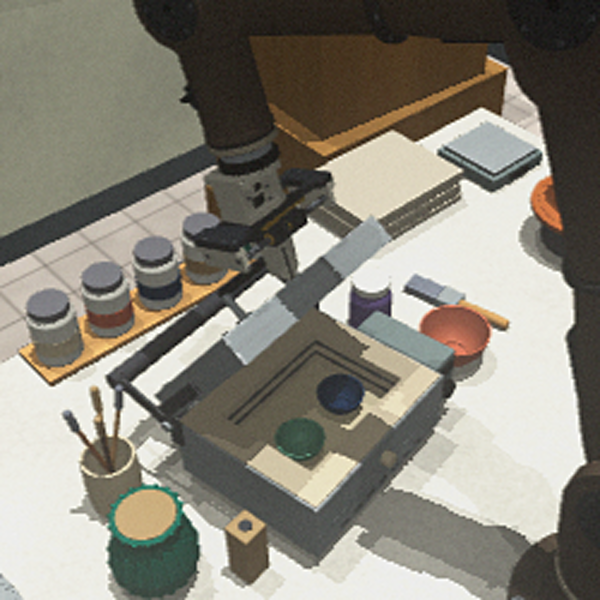

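{"op": "jog_arm", "data": {
  "increments": [0.006,0,0.009,0,0,0,0.006,0,0.009,0,0,0,0.006,0,0.009,0,0,0,0.006,0,0.008,0,0,0,0,0,0,0,0,0]
}}

```text
t: 9.3
position: [478.6, 106.4, 310.4]
tcp_rot: [[-0.303, 0.176, -0.937], [-0.049, -0.984, -0.169], [-0.952, -0.005, 0.307]]
force: [0.3, -0.5, -0.3]
finger_gap: 0.2
```

```bash
python3 st.py 6 p8
```

```text
t 9.6 q [-0.171  0.368 -0.177  1.513  0.007  1.571 -1.741] k [-97.1   1.6 180.4]
F_kx,ky,z [np.float64(0.2), np.float64(0.48), np.float64(0.49), np.float64(-0.37), np.float64(0.17), np.float64(0.51), np.float64(-0.15)] [np.float64(-0.28), np.float64(-0.41), np.float64(0.83), np.float64(0.07), np.float64(-0.38), np.float64(0.66), np.float64(0.28)] mom [ 0.09  -0.386  0.001]
theta 0.831 s 207.4 normalF 0.22 tilt [-0.305 -0.952]
```

Force has dropped to about 0, so I'll test by backing off again and checking whether the lid stays.

{"op": "jog_arm", "data": {
  "increments": [0,0,-0.006,0,0,0,0,0,-0.006,0,0,0,0,0,-0.006,0,0,0,0,0,0,0,0,0,0,0,0,0,0,0]
}}

```text
t: 10.22
position: [499.2, 110.3, 304.4]
tcp_rot: [[-0.301, 0.176, -0.937], [-0.048, -0.984, -0.169], [-0.952, -0.006, 0.305]]
force: [0.6, -0.1, 1.2]
finger_gap: 0.6
```

```bash
python3 st.py 3 p9; python3 ang.py
```

```text
t 10.38 q [-0.174  0.403 -0.173  1.474  0.012  1.574 -1.74 ] k [-77.9   1.7 174.5]
F_kx,ky,z [np.float64(0.6), np.float64(0.11), np.float64(0.93), np.float64(1.79)] [np.float64(1.25), np.float64(1.17), np.float64(1.86), np.float64(1.58)] mom [ 0.08  -0.48  -0.012]
theta 0.884 s 192.7 normalF 1.59 tilt [-0.304 -0.953]
1.1 [[223.0, 340.0], [196.0, 313.0], [373.0, 216.0], [350.0, 193.0]]
1.03 [[234.0, 350.0], [207.0, 322.0], [382.0, 225.0], [359.0, 201.0]]
0.96 [[244.0, 362.0], [218.0, 332.0], [391.0, 235.0], [369.0, 210.0]]
0.9 [[252.0, 371.0], [228.0, 342.0], [398.0, 244.0], [377.0, 218.0]]
0.8 [[265.0, 388.0], [242.0, 357.0], [408.0, 258.0], [390.0, 231.0]]
0.7 [[277.0, 405.0], [256.0, 374.0], [418.0, 273.0], [402.0, 246.0]]
```

View pics/p9.png

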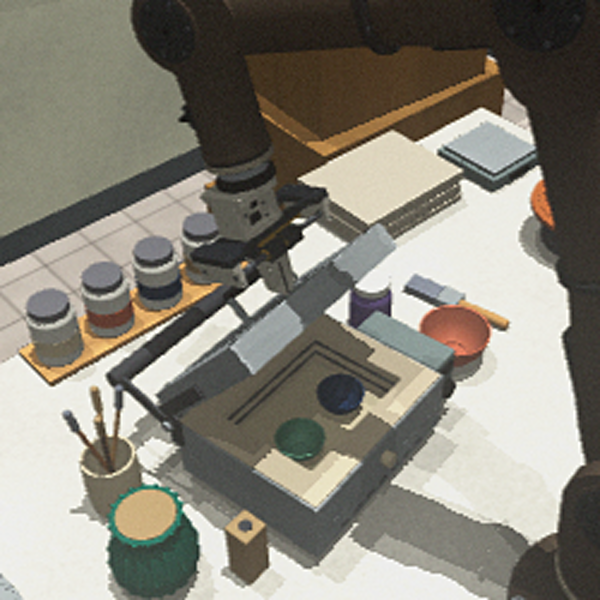

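```bash
python3 - <<'E'
import cv2,numpy as np
a=cv2.imread('pics/p8.png');b=cv2.imread('pics/p9.png')
print(cv2.phaseCorrelate(np.float32(cv2.cvtColor(a,6)[285:370,215:300]),np.float32(cv2.cvtColor(b,6)[285:370,215:300])))
E
```

```text
((-0.19683599596190504, 0.44844605374098734), 0.41355003710146304)
```

```bash
python3 - <<'E'
import cv2,numpy as np
a=cv2.imread('pics/p8.png')[200:420,180:420];b=cv2.imread('pics/p9.png')[200:420,180:420]
cv2.imwrite('pics/c89.png',cv2.resize(np.vstack([np.hstack([a,b])]),None,fx=1.66,fy=1.66))
E
```

```text
(no output)
```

View pics/c89.png

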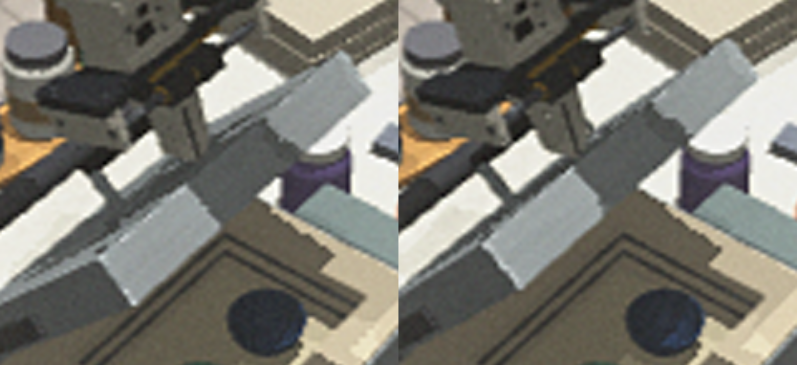

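{"op": "jog_arm", "data": {
  "increments": [0.003,0,0.005,0,0,0,0.003,0,0.005,0,0,0,0.003,0,0.005,0,0,0,0.003,0,0.005,0,0,0,0,0,0,0,0,0]
}}

```text
t: 11.05
position: [474.6, 105.8, 298.8]
tcp_rot: [[-0.3, 0.176, -0.938], [-0.048, -0.984, -0.169], [-0.953, -0.005, 0.304]]
force: [-1.0, -0.8, -0.4]
finger_gap: 0.5
```

```bash
python3 st.py 5 p10
```

```text
t 11.3 q [-0.17   0.366 -0.179  1.545  0.007  1.54  -1.742] k [-101.7    1.7  168.8]
F_kx,ky,z [np.float64(-1.07), np.float64(0.77), np.float64(0.38), np.float64(0.07), np.float64(-0.16), np.float64(0.06)] [np.float64(-0.45), np.float64(-1.02), np.float64(0.45), np.float64(0.77), np.float64(0.58), np.float64(0.01)] mom [ 0.05  -0.348 -0.02 ]
theta 0.774 s 199.7 normalF 0.05 tilt [-0.303 -0.953]
```

{"op": "jog_arm", "data": {
  "increments": [0,0,-0.006,0,0,0,0,0,-0.006,0,0,0,-0.003,0,-0.006,0,0,0,0,0,0,0,0,0,0,0,0,0,0,0]
}}

```text
t: 11.92
position: [495.0, 109.6, 295.5]
tcp_rot: [[-0.3, 0.175, -0.938], [-0.048, -0.984, -0.169], [-0.953, -0.006, 0.304]]
force: [-0.0, 0.4, -0.1]
finger_gap: 0.3
```

```bash
python3 st.py 3 p11;  python3 - <<'E'
import cv2,numpy as np
a=cv2.imread('pics/p10.png')[200:420,180:420];b=cv2.imread('pics/p11.png')[200:420,180:420]
cv2.imwrite('pics/c101.png',cv2.resize(np.vstack([np.hstack([a,b])]),None,fx=1.66,fy=1.66))
E
```

```text
t 12.07 q [-0.173  0.401 -0.175  1.5    0.012  1.551 -1.74 ] k [-82.    1.8 165.6]
F_kx,ky,z [np.float64(0.06), np.float64(0.07), np.float64(-0.31), np.float64(-0.0)] [np.float64(-0.13), np.float64(-0.14), np.float64(0.06), np.float64(-0.41)] mom [ 0.083 -0.357 -0.031]
theta 0.837 s 186.6 normalF -0.14 tilt [-0.304 -0.953]
```

View pics/c101.png

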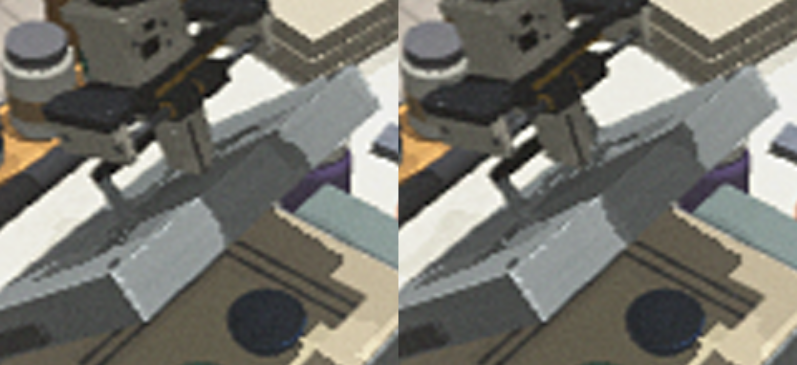

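{"op": "jog_arm", "data": {
  "increments": [-0.04,0,-0.005,0,0,0,-0.04,0,-0.005,0,0,0,-0.02,0,0,-0.18,0,0,-0.01,0,0,-0.185,0,0,0,0,0,-0.185,0,0],
  "claw": 0.5
}}

```text
t: 12.7
position: [537.3, 116.6, 400.8]
tcp_rot: [[-0.301, 0.647, -0.7], [-0.049, -0.744, -0.667], [-0.952, -0.166, 0.255]]
force: [-0.0, 0.1, -0.1]
finger_gap: 44.0
```

{"op": "jog_arm", "data": {
  "increments": [0,0,0,-0.185,0,0,0,0,0,-0.185,0,0,0,0,0,-0.185,0,0,0,0,0,-0.185,0,0,0,0,0,-0.185,0,0]
}}

```text
t: 13.32
position: [536.8, 116.4, 401.5]
tcp_rot: [[-0.3, 0.948, 0.108], [-0.049, 0.097, -0.994], [-0.953, -0.304, 0.017]]
force: [1.0, -0.2, -0.2]
finger_gap: 45.8
```

```bash
python3 st.py 1 p12; python3 -c "
from h import *
import cv2
s=manip.sense();R=s['tcp_rot'];print((np.array([ex,ey,ez])@R).round(3),s['finger_gap'],s['position'])
c=eyes.read_camera('top')['img'];cv2.imwrite('pics/top12.png',cv2.resize(c[100:280,190:390,::-1],None,fx=3.3,fy=3.3,interpolation=2))
"
```

```text
t 13.38 q [-0.002  0.476 -0.488  1.167  0.127  1.844 -0.345] k [-39.6   1.1 271.4]
F_kx,ky,z [np.float64(0.96), np.float64(0.23)] [np.float64(-0.22), np.float64(0.11)] mom [ 0.025 -0.398  0.013]
theta 1.232 s 275.2 normalF 0.54 tilt [-0.304 -0.953]
[[-0.304  0.951 -0.057]
 [ 0.004 -0.059 -0.998]
 [-0.953 -0.304  0.015]] 45.78592366022287 [536.78278532 116.24758172 401.44456047]
```

View pics/p12.png

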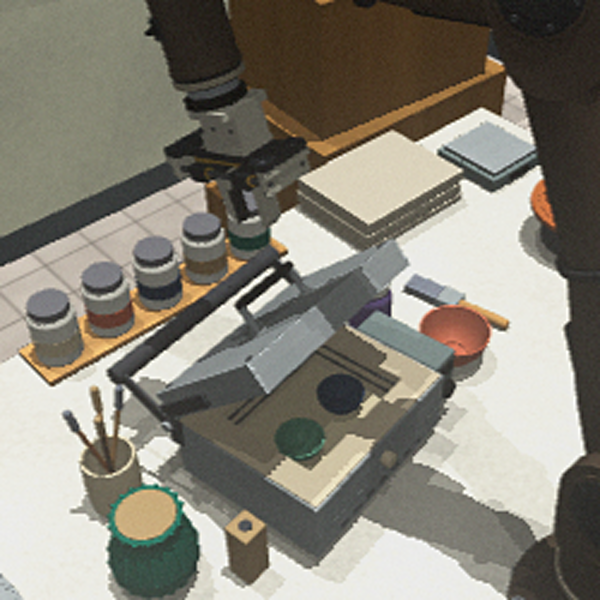

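View pics/top12.png

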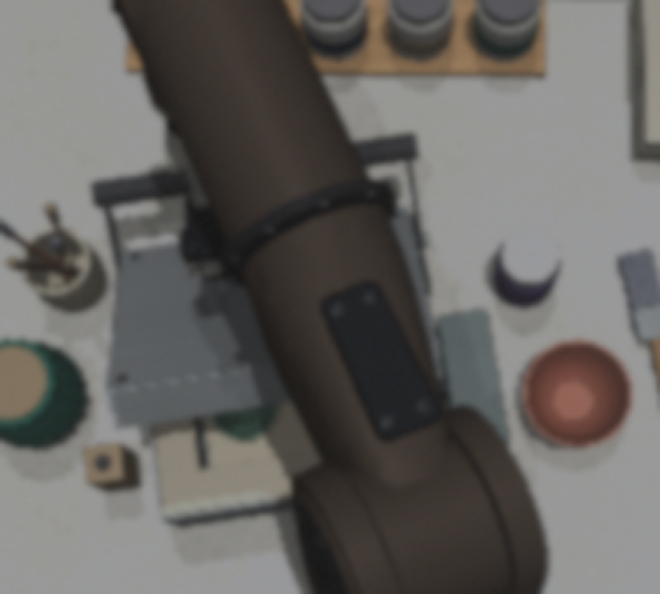

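```bash
python3 - <<'E'
from h import *
S=eyes.read_camera('side')
z=lambda P:((proj(S,P)-[170,60])*2.4).round(0)
for th in (.85,.8,.77,.74,.7):
    print(th,z(lidpt(th,150,90,51)),z(lidpt(th,150,90,0)),z(lidpt(th,150,90,-51)),[z(lidpt(th,250,n,y)).tolist() for n,y in((0,150),(45,150),(0,-150),(45,-150))], w2k(lidpt(th,150,90)).round(1))
import cv2
a=cv2.imread('pics/p12.png')[220:420,200:430]; cv2.imwrite('pics/p12z.png',cv2.resize(a,None,fx=3,fy=3))
E
```

```text
0.85 [231. 298.] [257. 278.] [281. 259.] [[258.0, 380.0], [235.0, 349.0], [403.0, 251.0], [384.0, 224.0]] [-31.4  -0.  172.1]
0.8 [236. 302.] [262. 281.] [286. 262.] [[265.0, 388.0], [242.0, 357.0], [408.0, 258.0], [390.0, 231.0]] [-39.9  -0.  170.3]
0.77 [239. 304.] [265. 284.] [289. 264.] [[269.0, 393.0], [247.0, 362.0], [411.0, 263.0], [394.0, 236.0]] [-45.   0. 169.]
0.74 [242. 307.] [268. 286.] [292. 266.] [[272.0, 398.0], [251.0, 367.0], [414.0, 267.0], [397.0, 240.0]] [-50.1   0.  167.6]
0.7 [246. 310.] [272. 289.] [296. 270.] [[277.0, 405.0], [256.0, 374.0], [418.0, 273.0], [402.0, 246.0]] [-56.7   0.  165.5]
```

View pics/p12z.png

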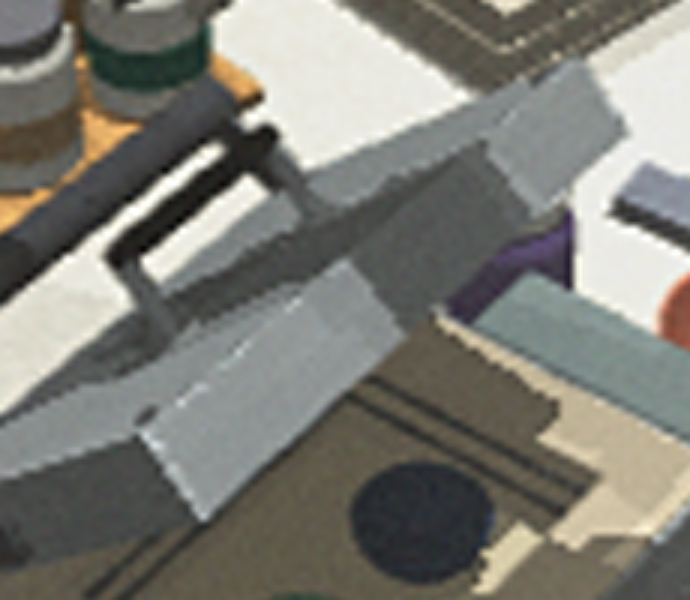

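{"op": "jog_arm", "data": {
  "increments": [0,0.013,0,-0.059,0,0,0,0.013,0,0,0,0,0.025,0,0,0,0,0,0.025,0,0,0,0,0,0.02,0,0,0,0,0]
}}

```text
t: 14.1
position: [542.5, 116.8, 325.4]
tcp_rot: [[-0.297, 0.945, 0.134], [-0.048, 0.125, -0.991], [-0.954, -0.301, 0.008]]
force: [0.7, -0.6, 0.2]
finger_gap: 46.2
```

```bash
cat > g.py <<'E'
from h import *
import cv2,sys
np.set_printoptions(precision=3,suppress=True)
c=eyes.read_camera('side'); s=manip.sense()
R=np.array([ex,ey,ez])@s['tcp_rot']; k=w2k(s['position'])
print('t',round(s['t'],2),'k',k,'gap',round(s['finger_gap'],1),'F',np.array([s['force']@ex,s['force']@ey,s['force'][2]]),'q',s['qpos']);print(R)
th=float(sys.argv[2]); b=w2k(lidpt(th,150,90)); print('bar in tool', R.T@(b-k))
if len(sys.argv)>3:
    b2=w2k(lidpt(float(sys.argv[3]),150,90)); print('move to',sys.argv[3],R.T@(b2-b),'world',b2-b)
cv2.imwrite('pics/%s.png'%sys.argv[1],cv2.resize(c['img'][60:310,170:420,::-1],None,fx=2.4,fy=2.4,interpolation=cv2.INTER_CUBIC))
E
python3 g.py p13 .77
```

```text
t 14.15 k [-35.169   0.448 193.238] gap 45.6 F [ 0.212 -0.649 -1.158] q [ 0.016  0.509 -0.495  1.306  0.144  1.68  -0.333]
[[-0.304  0.952 -0.04 ]
 [ 0.004 -0.04  -0.999]
 [-0.953 -0.304  0.009]]
bar in tool [26.058 -2.009  0.632]
```

View pics/p13.png

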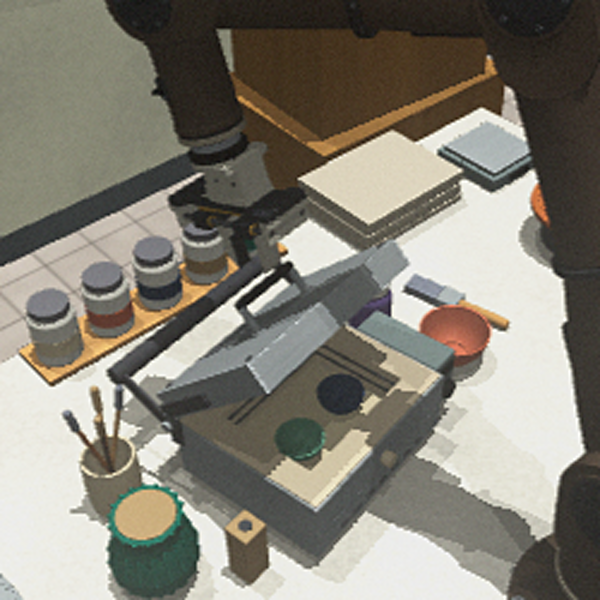

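Lid unchanged. The fingertips are at about (265,265), just above the bar. Now I'll lower them 41 mm and close gently.

{"op": "jog_arm", "data": {
  "increments": [0.01,-0.002,0,-0.02,0,0,0.01,0,0,-0.02,0,0,0.01,0,0,0,0,0,0.01,0,0,0,0,0,0,0,0,0,0,0]
}}

```text
t: 14.78
position: [527.4, 114.4, 284.2]
tcp_rot: [[-0.299, 0.939, 0.17], [-0.049, 0.162, -0.986], [-0.953, -0.303, -0.003]]
force: [0.1, -0.2, 0.6]
finger_gap: 45.7
```

```bash
python3 g.py p14 .77
```

```text
t 14.82 k [-48.846   0.965 154.621] gap 46.1 F [0.465 0.242 0.557] q [ 0.035  0.506 -0.509  1.408  0.15   1.583 -0.305]
[[-0.303  0.953 -0.004]
 [ 0.004 -0.002 -1.   ]
 [-0.953 -0.303 -0.003]]
bar in tool [-14.893  -0.726   0.904]
```

View pics/p14.png

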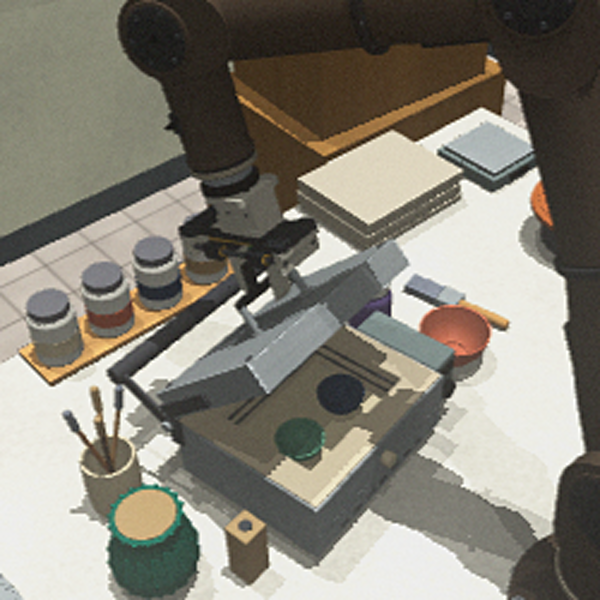

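Fingers straddle the bar at about (270,285) and the lid has not moved. Closing.

{"op": "jog_arm", "data": {
  "increments": [0,0,0,0,0,0,0,0,0,0,0,0,0,0,0,0,0,0,0,0,0,0,0,0,0,0,0,0,0,0],
  "claw": 0,
  "newtons": 35
}}

```text
t: 15.45
position: [528.3, 114.8, 285.6]
tcp_rot: [[-0.297, 0.94, 0.169], [-0.048, 0.162, -0.986], [-0.954, -0.301, -0.003]]
force: [0.1, 0.2, -1.3]
finger_gap: 12.7
```

```bash
python3 g.py p15 .77 .65; python3 g.py p15 .77 .5|tail -1;python3 g.py p15 .77 .25|tail -1;python3 g.py p15 .77 0|tail -1
```

```text
t 15.5 k [-48.21    1.111 155.641] gap 12.7 F [-0.331  0.633 -0.124] q [ 0.034  0.505 -0.509  1.406  0.15   1.583 -0.305]
[[-0.301  0.954 -0.004]
 [ 0.004 -0.003 -1.   ]
 [-0.954 -0.301 -0.003]]
bar in tool [-13.731  -1.      1.052]
move to .65 [ 12.294 -16.999   0.101] world [-19.911  -0.     -6.607]
move to .5 [ 30.379 -35.976   0.233] world [-43.455   0.    -18.136]
move to .25 [ 66.14  -60.949   0.461] world [-78.036  -0.    -44.72 ]
move to 0 [106.971 -76.292   0.682] world [-104.966    0.     -79.032]
```

{"op": "jog_arm", "data": {
  "increments": [0.0023,-0.0036,0,0,0,0,0.0024,-0.0035,0,0,0,0,0.0025,-0.0034,0,0,0,0,0.0026,-0.0033,0,0,0,0,0.0026,-0.0032,0,0,0,0]
}}

```text
t: 16.27
position: [509.5, 111.6, 279.1]
tcp_rot: [[-0.292, 0.941, 0.169], [-0.046, 0.162, -0.986], [-0.955, -0.296, -0.004]]
force: [0.8, -0.0, 2.0]
finger_gap: 12.6
```

```bash
cat > d.py <<'E'
from h import *
import sys
np.set_printoptions(precision=4,suppress=True)
s=manip.sense(); R=np.array([ex,ey,ez])@s['tcp_rot']; k=w2k(s['position'])
b=k+R@np.array([-13.7,-1,1.05]); r=np.hypot(b[0],b[2]); th=np.arctan2(b[2],-b[0])-np.arctan2(90,150)
print('t',round(s['t'],2),'bar',b.round(1),'r-174.9',(r-174.9).round(1),'theta',th.round(3),'gap',round(s['finger_gap'],1),'F',np.array([s['force']@ex,s['force']@ey,s['force'][2]]).round(1),'mom',s['moment'],'q6',s['qpos'][5]);print(R)
for t2 in map(float,sys.argv[1:]):
    print(t2,(R.T@(w2k(lidpt(t2,150,90,b[1]))-b)/1000))
E
python3 d.py .58 .5 .4
```

```text
t 16.27 bar [-64.2   0.2 162.4] r-174.9 -0.2 theta 0.654 gap 12.6 F [ 0.8 -0.2  2. ] mom [ 0.2244 -0.8857 -0.0647] q6 1.5427353269818531
[[-0.2957  0.9553 -0.0046]
 [ 0.0051 -0.0032 -1.    ]
 [-0.9553 -0.2958 -0.0039]]
0.58 [ 0.0083 -0.0099  0.0001]
0.5 [ 0.0182 -0.0197  0.0002]
0.4 [ 0.0317 -0.0309  0.0003]
```

{"op": "jog_arm", "data": {
  "increments": [0.0046,-0.0056,0,0,0,0,0.0048,-0.0053,0,0,0,0,0.005,-0.0051,0,0,0,0,0.0052,-0.0049,0,0,0,0,0.0053,-0.0047,0,0,0,0]
}}

```text
t: 16.9
position: [475.0, 105.6, 261.1]
tcp_rot: [[-0.294, 0.941, 0.169], [-0.047, 0.162, -0.986], [-0.955, -0.298, -0.004]]
force: [3.7, 0.1, -4.8]
finger_gap: 13.3
```

```bash
python3 d.py .35 .3 .25 .2; python3 g.py p16 .45
```

```text
t 16.9 bar [-99.2   0.3 144.5] r-174.9 0.4 theta 0.429 gap 13.3 F [ 3.6 -0.5 -4.8] mom [ 0.2821 -1.6284 -0.0021] q6 1.4722137797402113
[[-0.2976  0.9547 -0.0045]
 [ 0.0048 -0.0032 -1.    ]
 [-0.9547 -0.2976 -0.0036]]
0.35 [ 0.0114 -0.0078  0.0001]
0.3 [ 0.0188 -0.0125  0.0001]
0.25 [ 0.0264 -0.0168  0.0002]
0.2 [ 0.0342 -0.0207  0.0002]
t 16.95 k [-103.265    1.345  130.586] gap 12.7 F [ 0.566  0.795 -7.273] q [ 0.072  0.431 -0.528  1.589  0.128  1.472 -0.308]
[[-0.299  0.954 -0.004]
 [ 0.004 -0.003 -1.   ]
 [-0.954 -0.299 -0.003]]
bar in tool [-17.182   2.321   1.261]
```

View pics/p16.png

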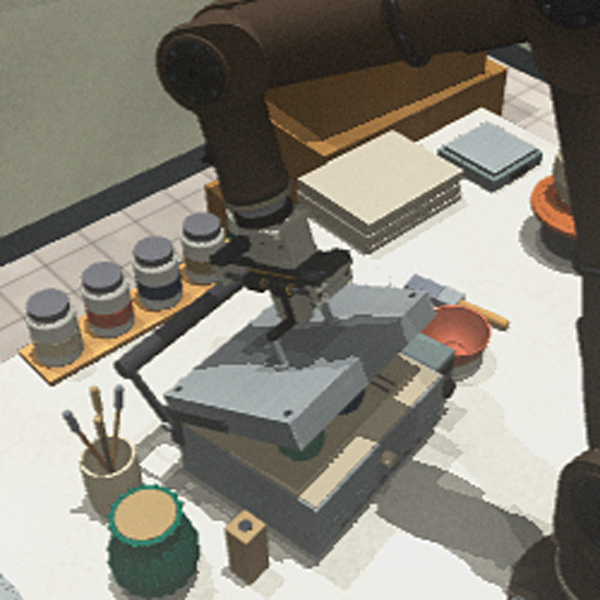

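The lid is following the grip, front edge in the zoom at about (300,445), and the arm is carrying about 7 N. Continuing.

{"op": "jog_arm", "data": {
  "increments": [0.0048,-0.0036,0,0,0,0,0.005,-0.0034,0,0,0,0,0.005,-0.0033,0,0,0,0,0.005,-0.0031,0,0,0,0,0.005,-0.003,0,0,0,0]
}}

```text
t: 17.58
position: [449.9, 101.2, 240.1]
tcp_rot: [[-0.295, 0.94, 0.169], [-0.047, 0.162, -0.986], [-0.954, -0.299, -0.003]]
force: [2.7, 0.2, -5.8]
finger_gap: 12.8
```

```bash
python3 d.py .2 .15 .1 .05 0
```

```text
t 17.57 bar [-124.6    0.3  123.5] r-174.9 0.6 theta 0.24 gap 12.8 F [ 2.7 -0.2 -5.8] mom [ 0.2624 -1.5937 -0.0263] q6 1.4054266526354582
[[-0.2991  0.9542 -0.0042]
 [ 0.0045 -0.003  -1.    ]
 [-0.9542 -0.2991 -0.0034]]
0.2 [ 0.0066 -0.0026  0.    ]
0.15 [ 0.0146 -0.0061  0.0001]
0.1 [ 0.0228 -0.0092  0.0001]
0.05 [ 0.0311 -0.0119  0.0002]
0.0 [ 0.0395 -0.0142  0.0002]
```

Slower now: to about 0.12.

{"op": "jog_arm", "data": {
  "increments": [0.0038,-0.0017,0,0,0,0,0.0038,-0.0016,0,0,0,0,0.0037,-0.0015,0,0,0,0,0.0036,-0.0014,0,0,0,0,0.003,-0.0012,0,0,0,0]
}}

```text
t: 18.2
position: [436.2, 98.8, 224.0]
tcp_rot: [[-0.297, 0.94, 0.169], [-0.048, 0.162, -0.986], [-0.954, -0.3, -0.003]]
force: [1.1, -0.0, -6.1]
finger_gap: 12.9
```

```bash
python3 d.py .1 .05 0 -.02
```

```text
t 18.2 bar [-138.6    0.3  107.3] r-174.9 0.4 theta 0.119 gap 12.9 F [ 1.1 -0.2 -6.1] mom [ 0.1908 -1.5738 -0.0088] q6 1.3596368880160812
[[-0.3004  0.9538 -0.0042]
 [ 0.0042 -0.003  -1.    ]
 [-0.9538 -0.3004 -0.0031]]
0.1 [ 0.0032 -0.0008  0.    ]
0.05 [ 0.0115 -0.0035  0.0001]
0.0 [ 0.02   -0.0057  0.0001]
-0.02 [ 0.0234 -0.0065  0.0001]
```

{"op": "jog_arm", "data": {
  "increments": [0.0026,-0.0009,0,0,0,0,0.0026,-0.0008,0,0,0,0,0.0026,-0.0008,0,0,0,0,0.0022,-0.0007,0,0,0,0,0.002,-0.0006,0,0,0,0]
}}

```text
t: 18.82
position: [428.6, 97.5, 212.8]
tcp_rot: [[-0.297, 0.94, 0.169], [-0.048, 0.162, -0.986], [-0.954, -0.3, -0.003]]
force: [1.8, 0.2, -5.7]
finger_gap: 12.7
```

```bash
python3 d.py .02 0 -.02;python3 g.py p17 .05
```

```text
t 18.82 bar [-146.3    0.3   96.2] r-174.9 0.2 theta 0.041 gap 12.7 F [ 1.8 -0.1 -5.7] mom [ 0.1274 -1.3622 -0.06  ] q6 1.3286397255052795
[[-0.3004  0.9538 -0.0042]
 [ 0.0042 -0.0031 -1.    ]
 [-0.9538 -0.3005 -0.003 ]]
0.02 [ 0.0036 -0.0008  0.    ]
0.0 [ 0.007  -0.0017  0.    ]
-0.02 [ 0.0104 -0.0025  0.0001]
t 18.88 k [-149.617    1.348   82.636] gap 12.7 F [ 1.008 -0.301 -8.192] q [ 0.093  0.401 -0.539  1.764  0.122  1.328 -0.318]
[[-0.301  0.954 -0.004]
 [ 0.004 -0.003 -1.   ]
 [-0.954 -0.301 -0.003]]
bar in tool [-15.365  -0.327   1.284]
```

View pics/p17.png

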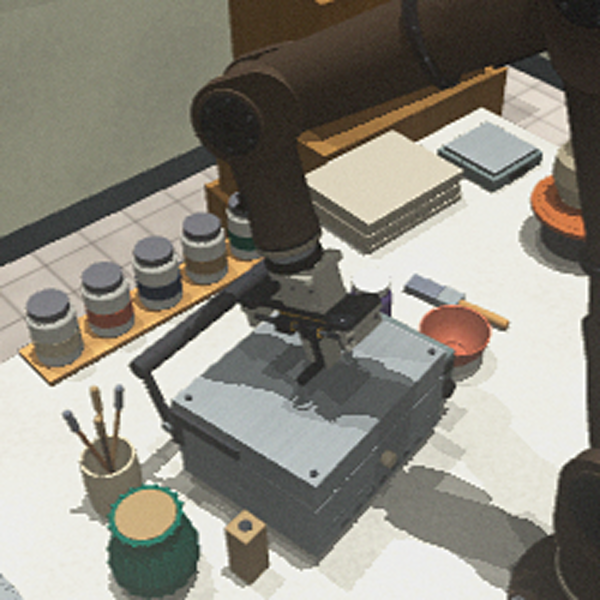

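Lid nearly shut, with a thin gap left at the front. Slow creep down until the force shows the rim is carrying it.

{"op": "jog_arm", "data": {
  "increments": [0.0014,-0.0003,0,0,0,0,0.0014,-0.0003,0,0,0,0,0.0012,-0.0003,0,0,0,0,0.001,-0.0003,0,0,0,0,0.001,-0.0003,0,0,0,0]
}}

```text
t: 19.5
position: [427.4, 97.3, 210.7]
tcp_rot: [[-0.292, 0.942, 0.168], [-0.047, 0.162, -0.986], [-0.955, -0.295, -0.002]]
force: [1.0, -1.1, 6.5]
finger_gap: 12.9
```

```bash
python3 d.py 0 -.02
```

```text
t 19.5 bar [-147.6    0.3   94. ] r-174.9 0.1 theta 0.027 gap 12.9 F [ 0.8 -1.2  6.5] mom [-0.241  -0.5377  0.1087] q6 1.317346198938995
[[-0.2954  0.9554 -0.0048]
 [ 0.0038 -0.0038 -1.    ]
 [-0.9554 -0.2954 -0.0025]]
0.0 [ 0.0046 -0.0011  0.    ]
-0.02 [ 0.008  -0.0019  0.    ]
```

```bash
python3 g.py p18 0; python3 - <<'E'
import cv2,numpy as np
a=cv2.imread('pics/p17.png')[330:570,160:470];b=cv2.imread('pics/p18.png')[330:570,160:470]
cv2.imwrite('pics/c18.png',cv2.resize(np.vstack([a,b]),None,fx=1.2*2/1.0*.5*1.0,fy=1.2))
from h import *
S=eyes.read_camera('side')
for th in (0,.027,.05): print(th,[((proj(S,lidpt(th,250,n,y))-[170,60])*2.4).round(1).tolist() for n,y in((0,150),(45,150),(0,-150),(45,-150))])
E
```

```text
t 19.55 k [-150.639    1.417   80.662] gap 12.9 F [ 0.599 -1.643  7.334] q [ 0.094  0.398 -0.54   1.772  0.123  1.317 -0.319]
[[-0.295  0.955 -0.005]
 [ 0.004 -0.004 -1.   ]
 [-0.955 -0.295 -0.002]]
bar in tool [-9.116 -2.141  1.391]
0 [[317.8, 510.4], [317.3, 488.9], [445.3, 373.3], [447.7, 351.6]]
0.027 [[317.7, 507.2], [316.4, 485.1], [445.6, 370.1], [447.3, 347.9]]
0.05 [[317.5, 504.4], [315.5, 481.8], [445.8, 367.3], [446.9, 344.6]]
```

View pics/c18.png

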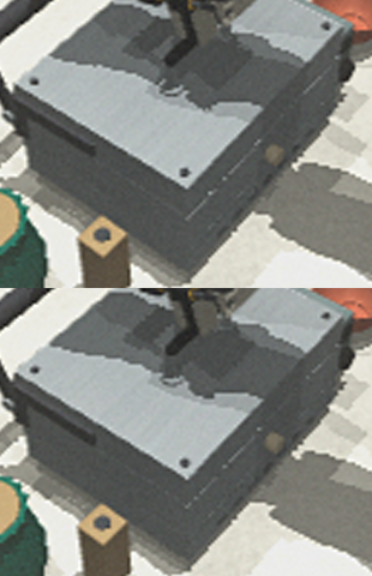

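{"op": "jog_arm", "data": {
  "increments": [0.001,0,0,0,0,0,0.001,0,0,0,0,0,0,0,0,0,0,0,0,0,0,0,0,0,0,0,0,0,0,0]
}}

```text
t: 20.23
position: [427.4, 97.3, 210.7]
tcp_rot: [[-0.289, 0.942, 0.168], [-0.048, 0.162, -0.986], [-0.956, -0.293, -0.002]]
force: [0.6, 0.5, -0.1]
finger_gap: 13.2
```

```bash
python3 d.py 0;python3 g.py p19 0;  python3 - <<'E'
import cv2,numpy as np
a=cv2.imread('pics/p19.png')[330:580,160:470]
cv2.imwrite('pics/c19.png',cv2.resize(a,None,fx=2.4,fy=2.4,interpolation=2))
E
```

```text
t 20.23 bar [-147.6    0.3   94.1] r-174.9 0.1 theta 0.027 gap 13.2 F [ 0.7  0.4 -0.1] mom [-0.0407 -0.8584  0.0695] q6 1.315368454842045
[[-0.2933  0.956  -0.0048]
 [ 0.0032 -0.004  -1.    ]
 [-0.956  -0.2933 -0.0019]]
0.0 [ 0.0046 -0.0011  0.    ]
t 20.27 k [-150.602    1.4     80.73 ] gap 12.8 F [-0.279 -1.436 -0.108] q [ 0.094  0.397 -0.54   1.774  0.123  1.315 -0.32 ]
[[-0.293  0.956 -0.005]
 [ 0.003 -0.004 -1.   ]
 [-0.956 -0.293 -0.002]]
bar in tool [-9.043 -2.137  1.379]
```

View pics/c19.png

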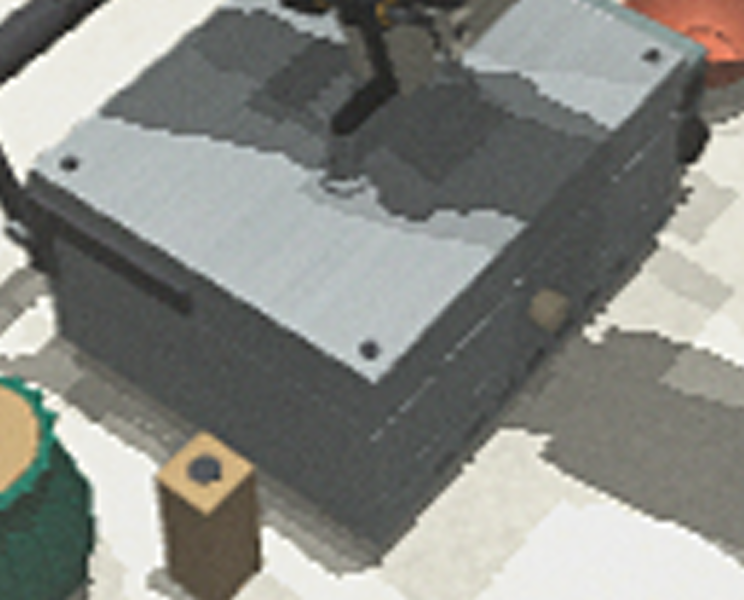

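Lid resting on the rim, with no gap at the seam: the top front corner is at (375,380) in the zoom. The arm carries 0 N at the same height where it held about 7 N while lowering. Releasing and backing straight out.

{"op": "jog_arm", "data": {
  "increments": [0,0,0,0,0,0,0,0,0,0,0,0,0,0,0,0,0,0,0,0,0,0,0,0,0,0,0,0,0,0],
  "claw": 0.5
}}

```text
t: 20.9
position: [426.4, 97.6, 210.6]
tcp_rot: [[-0.291, 0.942, 0.169], [-0.048, 0.162, -0.986], [-0.955, -0.295, -0.002]]
force: [-0.1, -0.8, -0.3]
finger_gap: 45.8
```

{"op": "jog_arm", "data": {
  "increments": [-0.008,0,0,0,0,0,-0.015,0,0,0,0,0,-0.03,0,0,0,0,0,-0.05,0,0,0,0,0,-0.05,0,0,0,0,0]
}}

```text
t: 21.52
position: [471.2, 104.4, 362.2]
tcp_rot: [[-0.295, 0.94, 0.169], [-0.049, 0.162, -0.986], [-0.954, -0.299, -0.002]]
force: [1.2, 0.6, -0.1]
finger_gap: 45.5
```

{"op": "jog_arm", "data": {
  "increments": [-0.03,0,0,0,0,0,-0.02,0,0,0,0,0,0,0,0,0,0,0,0,0,0,0,0,0,0,0,0,0,0,0]
}}

```text
t: 22.15
position: [487.5, 107.7, 416.9]
tcp_rot: [[-0.288, 0.943, 0.169], [-0.046, 0.163, -0.986], [-0.956, -0.292, -0.004]]
force: [0.7, 0.0, -1.4]
finger_gap: 45.7
```

```bash
python3 g.py p20 0;  python3 - <<'E'
import cv2
a=cv2.imread('pics/p20.png')[250:580,100:470]
cv2.imwrite('pics/c20.png',cv2.resize(a,None,fx=1.8,fy=1.8,interpolation=2))
from h import *
c=eyes.read_camera('top')['img'];cv2.imwrite('pics/top20.png',cv2.resize(c[90:280,150:420,::-1],None,fx=2.8,fy=2.8,interpolation=2))
E
```

```text
t 22.2 k [-89.654   1.189 286.826] gap 46.1 F [-0.213 -0.143  0.985] q [ 0.052  0.376 -0.527  1.281  0.099  1.816 -0.291]
[[-0.292  0.956 -0.004]
 [ 0.005 -0.003 -1.   ]
 [-0.956 -0.292 -0.004]]
bar in tool [205.861  -0.244   2.185]
```

View pics/p20.png

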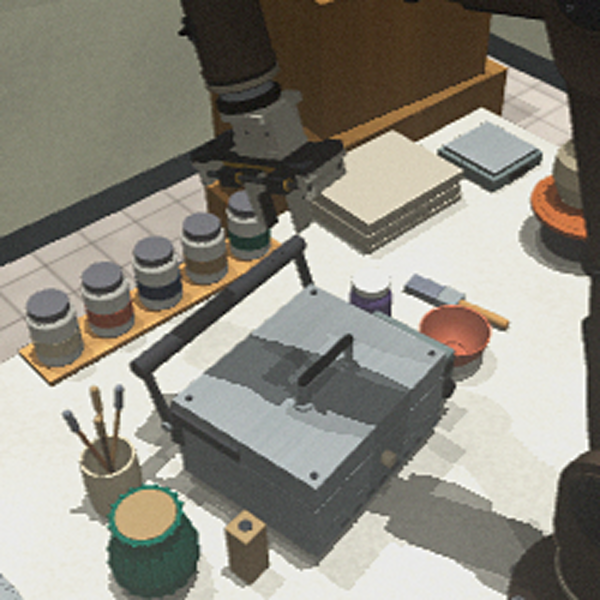

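View pics/top20.png

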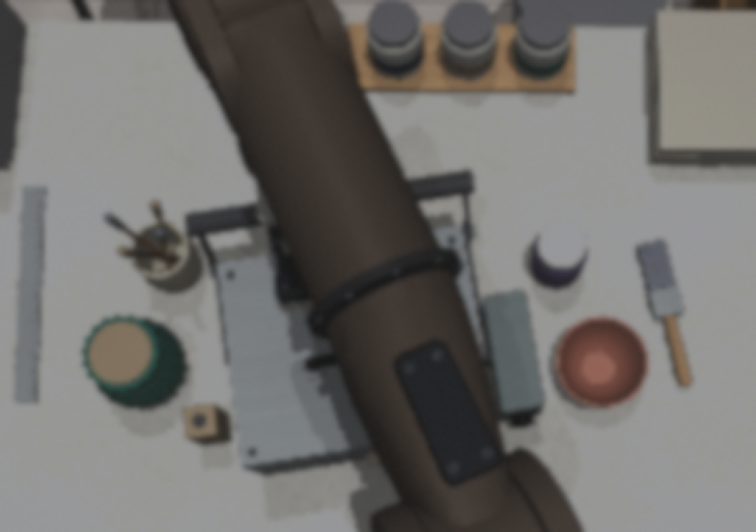

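The lid lies shut with its front corner at (316,488), against (317,489) predicted for fully closed. The gripper is clear above it and the bystanders are in place. Handing in.

```bash
python3 -c "
from cell import workorder
print(workorder.job_done())"
```

```text
the job is handed in; nothing more can be done
None
```

The kiln lid is shut and resting on its rim, and I handed the job in at about 22 s. I pushed the raised lid forward with shut fingertips on its outer steel face until it stayed put at about 0.77 rad. Then I gripped the handle, lowered the lid slowly to the rim, let go and backed clear.

**Last checks:**
- **Shut:** after release, the lid's front corner was at pixel (316,488), against (317,489) predicted for fully shut. No gap showed at the seam, and the lid did not move when released.
- **Gentle:** the arm carried the lid all the way down, holding 6–8 N near the end. The force reversed to about +7 N at contact, then relaxed to 0 with the lid on the rim.
- **Surroundings:** the things around the kiln looked unmoved in the final pictures, and nothing touched the brick that I could see. I did not re-check the dishes once the lid was shut.

**One disagreement:** working from the gripper's position, the lid still read 0.027 rad open when it met the rim. I put this down to the bar slipping about 4 mm in the pads, since the picture and the force both say shut.

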